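Open the push-and-turn safety cap of the kettle descaler

TASK

The kettle is due for descaling: open the descaler, the square bottle with the round ribbed safety cap. Press the cap down until the safety lock lets go, twist it anticlockwise while it is pressed, then lift it off and finish still gripping it, level and straight above the bottle's open neck, a few centimetres clear of it, so that drips fall back in. The bottle stays standing upright where it is and the things round it are left alone; do not put the cap down or let it go.

Things in the scene. Friction and masses are not known exactly. Their poses are not given: they have to be found in the camera images.
- descaler_bottle: Loose square white plastic bottle of kettle descaler, 80 x 80 mm, rounded corners, plain label on its -x side, 0.4 to 0.75 kg. Origin: centre of its underside, z up. Straight sides to 119 mm, domed shoulder to 152 mm, neck ring of 52 mm diameter with its top at 158 mm, then the round neck. It stands freely; a push down on the cap keeps it from slipping or turning.
- bottle_mouth (a point): Centre of the bottle's open rim, 181 mm above the bottle's origin, under the closed cap. The neck is 36 mm in diameter; on it are three hooked lugs (45 mm over all, hidden by the cap) under which the cap's own three lugs lock. Fixed cupboards hang round the work: keep the arm away from x > 0.46 where y > 0.26 (bottom at z 0.3) and from x > 0.57 elsewhere (bottom at z 0.47).
- descaler_cap: Loose round ribbed grey cap, 56 mm diameter, 32 mm high, 0.05 kg. Origin: centre of its underside, z up. Closed, it is 165 mm above the bottle's origin, its x axis parallel to the bottle's. Grip its ribbed sides from above, at any yaw. Twist it anticlockwise seen from above while pressed: free to lift from 0.65 rad, a stop blocks at about 1.45 rad, 1.0 to 1.1 rad is best; clockwise it is blocked.
- cap_top (a point): Centre of the cap's flat top (two raised arrows), 32 mm above the cap's origin. A spring disc inside holds the cap up in its lock with 4 N; the lock opens when the cap is pressed down 4.5 mm (7 N); a rigid stop follows at 7 mm (9 N), where 10 to 20 N does no harm. Not pressed, the cap turns only a few degrees and then drags the bottle round; lifted, it takes the bottle along.
- mug: Loose mug, bystander, 80 mm diameter, 101 mm high, handle included 120 mm wide. Origin: centre of its footprint (handle included) on the surface.
- honey_jar: Loose round honey jar, bystander, 61 mm diameter, 90 mm high. Origin: centre of its underside.
- spoon_rest: Fixed round glazed dish, bystander, 106 mm diameter, 15 mm high. Origin: centre of its underside.
Not all that is in view belongs to the job. Of the things shaped like the descaler_cap, the grey one is meant. What is shaped like the descaler_bottle but green is not meant.

How it is judged:
On the way, in this order (a step that is already met when the one before it is completed fails the run):
1. the cap is pressed down at least 4 mm, out of its lock, still unturned (z of descaler_cap in the frame of descaler_bottle below 0.161 m and angle between the x axis of descaler_cap and the x axis of descaler_bottle, either way round below 0.4 rad), for 0.05 s.
2. the cap is turned past the locking teeth, still down on the neck (z of descaler_cap in the frame of descaler_bottle below 0.169 m and angle between the x axis of descaler_cap and the x axis of descaler_bottle, either way round above 0.52 rad), for 0.05 s.
3. the cap is lifted off the neck in the gripper (z of descaler_cap in the frame of descaler_bottle above 0.2 m and contact force between the fingers and descaler_cap above 1 N and contact force between descaler_cap and descaler_bottle below 0.1 N), for 0.2 s.
At the end, for the whole second after the job is handed in: Cap held still in the gripper, within 15 degrees of level, underside 20 to 120 mm above the neck rim, within 30 mm of the bottle's axis, not touching the bottle; bottle upright on the worktop within 50 mm of where it stood; mug and honey jar within 30 mm of where they were (z of descaler_cap in the frame of descaler_bottle between 0.201 and 0.301 m and horizontal distance between descaler_cap and descaler_bottle below 0.03 m and angle between descaler_cap's own z axis and vertical below 0.26 rad and contact force between the fingers and descaler_cap above 1 N and contact force between descaler_cap and descaler_bottle below 0.1 N and linear speed of descaler_cap below 0.03 m/s and angle between each of descaler_bottle, mug, honey_jar's own z axis and vertical below 0.1 rad and height (world z) of descaler_bottle below 0.005 m and distance of descaler_bottle from where it was at the start of the episode below 0.05 m and linear speed of descaler_bottle below 0.02 m/s and distance of each of mug, honey_jar from where it was at the start of the episode below 0.03 m); the arm keeps its last pose, push and grip.
It fails at once if the bottle is lifted off the worktop (height (world z) of descaler_bottle above 0.015 m).
It fails at once if the bottle is tipped (angle between descaler_bottle's own z axis and vertical above 0.3 rad).
It fails at once if the mug is pushed away (distance of mug from where it was at the start of the episode above 0.03 m).
It fails at once if the honey jar is pushed away (distance of honey_jar from where it was at the start of the episode above 0.03 m).
It also fails if it takes over 35 s, if anything falls off the work surface, if the arm or the gripper's body presses on something with over 40 N, if the wrist force passes 120 N, or if a joint passes its speed limit or range.

ROBOT

A 6-joint arm with a two-finger parallel gripper is mounted at the origin on a cart in front of the work surface, level with it; the furniture and walls round the work are solid. World frame = base frame: x ahead of the robot, y to its left, z up, the work surface at z = 0. Lengths are in m, angles in rad, forces in N, time in s.
With the tool pointing down it reaches from about 0.3 to 0.775 m from the base axis. Payload 14.6 kg.
Tool frame: the origin (TCP) lies at the very end of the fingers, on their centre line; the grasp point (between the pads) lies 19 mm behind it; z points along the fingers, y is the line along which they close (so a half turn about z gives the same grasp; the last joint's range is limited). The gripper opens to 94 mm and grips with 3 to 60 N. Pads are 16 mm wide; open, the fingers measure 119 mm over their backs; the gripper's body (75 mm by 177 mm) begins 78 mm behind the grasp point.
Start: joints at [-1.214, 0.3, 1.521, -0, 1.321, -0.067], TCP at [0.226, -0.501, 0.205] pointing down, gripper open.
Joint ranges: [-3.03, 3.03], [-0.79, 2.21], [0.23, 2.52], [-1.04, 4.18], [0, 3.07], [-2.55, 2.55]. Speed limits (rad/s): [2.22, 2.22, 2.57, 3.14, 3.14, 3.14].

INTERFACE

Orientations are given as a unit quaternion [w, x, y, z].
In Python, from rig import * gives the robot as it stands.
- The arm moves only by the shell command python3 -m jog 'ROWS' [FORCE]. ROWS is JSON, a list that holds one entry, the list of rows, each a list of 7 numbers: the turn, a rotation vector about the tool's x, y, z normalised to -1 to 1, where 1 is 180 degrees, then the shift along the tool's x, y, z normalised to -1 to 1, where 1 is 10 cm, then the opening, from -1 (shut) to 1 (fully open). In form: [[[rx, ry, rz, x, y, z, grip], ...]]. A call has 1 to 12 rows; each row shifts and turns the commanded pose from where the row before left it, along the tool's axes as they then stand; what a row does not reach is not made up. A row lasts 1/10 s, in which the tool goes at most 50 mm and 8.59 degrees, less where a joint would pass 70% of its speed; a pose out of reach is approached as far as the arm can. A call with a number of a shift or a turn outside -1 to 1 is refused whole. A call with a gripper value outside its range is refused whole. The fingers move at their own pace and stop on an object; FORCE is the grip in N (left out, the last holds). Time passes only in rows, so rows that do not move let the fingers close. It gives the time, the measured TCP pose, the force, the opening and the grip force at its end, in the units of the state.
- sense(): the state, without advancing time (a new reading comes with each control period).
- grab_frame(name): name is "scene" or "top" or "wrist"; returns (picture, depth): 480x640x3 uint8, blue, green, red; 480x640 float32, m along the optical axis (not along the pixel's ray), 0 where there is no reading.
- get_calibration(name): a dict with "camera_matrix" (3x3 intrinsics, pixels), "cam_to_world" (4x4, takes a point from camera to world coordinates); the wrist camera has in their place "hand_eye" (4x4, takes a point from camera to tool coordinates, whose origin is the TCP and whose axes are the flange's). Camera axes: x right, y down, z forward; pixel columns grow to the right and rows downward; lengths in m; the calibration is good to about 2 mm. A picture is of the moment at which its call begins: read the wrist's pose just before it. get_calibration takes no time and is no camera call.
- close_job(): hands the job in; it is judged then, once.
Trained networks look in the newest picture that a camera, given by its name, has taken for a name from the list of things; names that differ only in an ending like _2 or _b are one class to them, and where a whole thing is asked for, a point or a joint stands for the part that bears it (a point fixed in the world has none). Each returns a list of dicts, best first, with "conf" (0 to 1); they miss things now and then, are a little off and sometimes report something else, mostly with a low value. They report only what shows in the picture. A call takes as long as a camera call. They do not tell look-alikes from the thing itself.
- spot_in(camera, query): "point" ([x, y, z] in m, in world coordinates, good to about 4 mm: the middle of the surface that is visible of it).
The state is a dict: "t": time; "qpos": joint angles; "dq": joint speeds; "tau": joint torques, N m; "tcp_pos": TCP position; "orientation": TCP orientation; "contact_force": force on the tool from outside, world axes, zero at the start; "wrist_torque": the same for the moment, N m; "opening": finger opening in m; "gripper_force": force on a finger pad.
Only numpy, scipy, OpenCV 4.12 (cv2) and the standard library are available. Lean on these libraries where they do the work, as an engineer would, in place of code of your own. Each camera call takes 0.05 s, during which the arm holds its last target. There are 200 camera calls.

## Working session

There is one attempt and no reset: what is moved stays moved. The work goes in short steps, Python scripts to look and compute and a shell command to move; the robot and the scene stay as the last step left them, time stands still between calls to the robot, and variables do not carry over. Pictures are saved under pics/ and viewed, at most 10 in all, crops included, and the job is handed in when it is done.

```bash
mkdir -p pics; python3 - <<'E'
from rig import *
import cv2
s=sense();print({k:s[k] for k in('t','tcp_pos','orientation','opening','contact_force')})
for c in("scene","top"):
    p,d=grab_frame(c);cv2.imwrite(f"pics/{c}0.png",p)
    for q in("descaler_cap","descaler_bottle","mug","honey_jar","spoon_rest"):
        print(c,q,[([round(float(v),3) for v in r["point"]],round(r["conf"],2)) for r in spot_in(c,q)])
E
```

```text
{'t': 0.0, 'tcp_pos': array([ 0.22608347, -0.50109677,  0.20487585]), 'orientation': array([-5.84867564e-04,  9.77635901e-01,  2.10303823e-01, -7.49860370e-05]), 'opening': 0.09420430362070482, 'contact_force': array([-0.25786034, -0.35478274, -0.42064638])}
scene descaler_cap [([0.55, 0.068, 0.026], 0.85)]
scene descaler_bottle [([0.434, -0.031, 0.091], 0.74), ([0.373, 0.259, 0.105], 0.59)]
scene mug []
scene honey_jar [([0.416, 0.115, 0.066], 0.61)]
scene spoon_rest [([0.705, -0.217, 0.011], 0.71)]
top descaler_cap [([0.462, -0.052, 0.195], 0.86), ([0.551, 0.051, 0.029], 0.77)]
top descaler_bottle [([0.462, -0.05, 0.144], 0.88), ([0.405, 0.218, 0.144], 0.76), ([0.671, -0.231, 0.011], 0.24)]
top mug [([0.471, -0.258, 0.033], 0.69)]
top honey_jar [([0.437, 0.097, 0.087], 0.69)]
top spoon_rest [([0.672, -0.23, 0.01], 0.72)]
```

View pics/scene0.png

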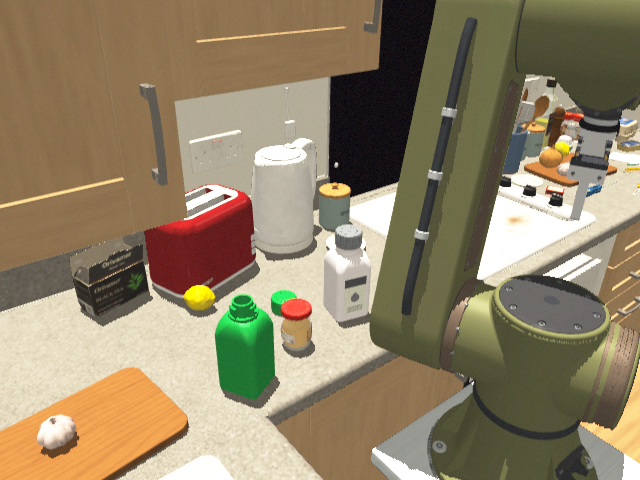

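View pics/top0.png

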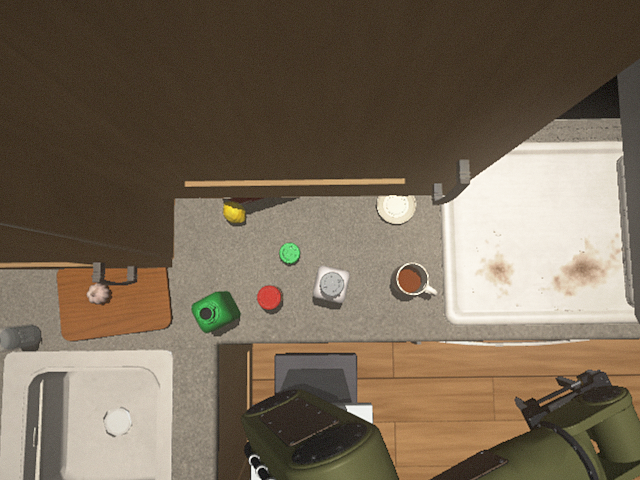

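The scene view shows the grey cap at (348,238) on the white bottle, with the green look-alike at (245,345) and the honey jar at (296,325). In the top view the cap is at (332,284), the jar at (269,298) and the mug at (412,280).

```bash
cat > h.py <<'E'
from rig import *
import numpy as np, cv2
from scipy.spatial.transform import Rotation as R
def pose(s):
    T=np.eye(4);q=s["orientation"];T[:3,:3]=R.from_quat([q[1],q[2],q[3],q[0]]).as_matrix();T[:3,3]=s["tcp_pos"];return T
def cloud(c):
    s=sense();p,d=grab_frame(c);k=get_calibration(c);K=k["camera_matrix"]
    T=k["cam_to_world"] if "cam_to_world" in k else pose(s)@k["hand_eye"]
    v,u=np.mgrid[:480,:640];P=np.stack([(u-K[0][2])/K[0][0]*d,(v-K[1][2])/K[1][1]*d,d],-1)
    W=P@np.array(T)[:3,:3].T+np.array(T)[:3,3];W[d<=0]=np.nan
    return p,W
def top(W,c,r,z0,z1):
    m=(np.hypot(W[...,0]-c[0],W[...,1]-c[1])<r)&(W[...,2]>z0)&(W[...,2]<z1)
    return W[m]
def rnd(a): return np.round(np.array(a,float),4).tolist()
def mid(P):
    (c,r)=cv2.minEnclosingCircle((P[:,:2]*1000).astype(np.float32));return rnd(np.array(c)/1000),round(r,1)
E
python3 - <<'E'
from h import *
for c in("top","scene"):
    p,W=cloud(c)
    P=top(W,(.46,-.045),.06,.188,.21)
    print(c,len(P),"capz",rnd(np.percentile(P[:,2],[5,50,95])),"mean",rnd(P.mean(0)),mid(P))
    B=top(W,(.46,-.045),.08,.03,.11); 
    if len(B):print(" body",len(B),cv2.minAreaRect((B[:,:2]*1000).astype(np.float32)))
    J=top(W,(.435,.1),.05,.07,.11);print(" jar",len(J),mid(J),J[:,2].max())
    M=top(W,(.471,-.258),.09,.085,.12)
    if len(M):print(" mug",len(M),mid(M),M[:,2].max())
    S=top(W,(.5,-.1),.3,-.02,.02);print(" surf",np.median(S[:,2]))
E
```

```text
top 472 capz [0.193, 0.1966, 0.1997] mean [0.4643, -0.0507, 0.1965] ([0.4644, -0.0506], 27.9)
 body 2 ((426.05218505859375, -35.476715087890625), (22.622970581054688, 0.0), -103.52334594726562)
 jar 469 ([0.4339, 0.1043], 30.6) 0.09596093602687072
 mug 272 ([0.4664, -0.2637], 54.8) 0.10589750797015918
 surf -0.00014563595737371315
scene 338 capz [0.1895, 0.195, 0.1972] mean [0.4606, -0.0488, 0.1946] ([0.463, -0.0515], 28.5)
 body 1458 ((447.706787109375, -31.28044891357422), (101.02035522460938, 54.91578674316406), 37.26716995239258)
 jar 621 ([0.4339, 0.1019], 31.7) 0.09242383421804823
 surf -0.0014350596119792058
```

The cap axis measures (0.464, -0.051) from both views, with its top at z ≈ 0.196. That agrees with the text. Next I move above it.

```bash
python3 -m jog '[[[0,0,0,0.2,-0.16,-0.2,1],[0,0,0,0.35,-0.27,-0.2,1],[0,0,0,0.38,-0.3,-0.1,1],[0,0,0,0.38,-0.3,-0.1,1],[0,0,0,0.38,-0.3,0,1],[0,0,0,0.38,-0.3,0,1],[0,0,0,0.38,-0.3,0,1],[0,0,0,0.38,-0.3,0,1],[0,0,0,0.38,-0.3,0,1],[0,0,0,0.35,-0.27,0,1],[0,0,0,0.3,-0.2,0,1],[0,0,0,0.1,-0.1,0,1]]]' 40
cat >> h.py <<'E'
def delta(goal):
    s=sense();T=pose(s);print("tool delta in 0.1 m units",rnd(T[:3,:3].T@(np.array(goal)-T[:3,3])*10),"tcp",rnd(T[:3,3]),"zaxis",rnd(T[:3,2]),"F",np.round(s["contact_force"],1),"open",round(s["opening"],4),"q",np.round(s["qpos"],3),"t",s["t"])
E
python3 - <<'E'
from h import *
p,W=cloud("wrist");cv2.imwrite("pics/w1.png",p)
P=top(W,(.464,-.051),.06,.188,.21);print(len(P))
if len(P)>20:print(rnd(np.median(P,0)),mid(P))
print(spot_in("wrist","descaler_cap"))
delta([.464,-.051,.165])
E
```

```text
t: 1.9
tcp_pos: [0.4607, -0.0534, 0.2654]
orientation: [-0.0, 0.977, 0.212, 0.0]
contact_force: [1.0, -0.0, -0.3]
opening: 0.0936
gripper_force: 0.0
5669
[0.4673, -0.0518, 0.1974] ([0.4656, -0.0526], 28.3)
[{'point': [0.5533, 0.0527, 0.0325], 'conf': 0.71}, {'point': [0.4657, -0.0535, 0.1961], 'conf': 0.55}]
tool delta in 0.1 m units [0.0505, -0.0149, 1.0029] tcp [0.46, -0.0545, 0.2653] zaxis [-0.0003, 0.0002, -1.0] F [-0.6 -0.1  0.1] open 0.0938 q [-0.197  0.061  1.663  0.     1.418  0.947] t 2.0
```

View pics/w1.png

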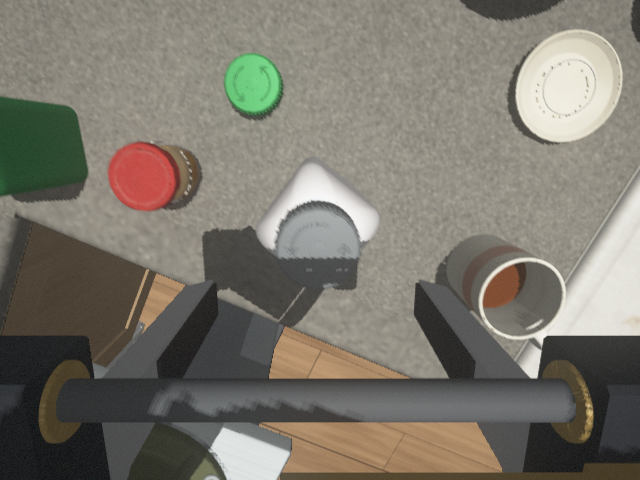

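The wrist view shows the grey cap at (318,245), centred between the fingers, with the jar and mug clear of them. I descend and close.

```bash
python3 -m jog '[[[0,0,0,0.05,-0.01,0.1,1],[0,0,0,0,0,0.25,1],[0,0,0,0,0,0.25,1],[0,0,0,0,0,0.2,1],[0,0,0,0,0,0.15,1],[0,0,0,0,0,0.04,1],[0,0,0,0,0,0,1],[0,0,0,0,0,0,1]]]' 40
python3 - <<'E'
from h import *
delta([.4645,-.0515,.165])
E
```

```text
t: 2.8
tcp_pos: [0.464, -0.0533, 0.1671]
orientation: [0.0, 0.978, 0.21, 0.0]
contact_force: [-0.4, 0.1, 0.3]
opening: 0.0939
gripper_force: 0.0
tool delta in 0.1 m units [0.0118, -0.015, 0.0207] tcp [0.464, -0.0533, 0.1671] zaxis [0.0009, -0.0002, -1.0] F [-0.4  0.1  0.3] open 0.0939 q [-0.193  0.152  1.795  0.     1.193  0.955] t 2.8
```

```bash
python3 -m jog '[[[0,0,0,0.01,-0.015,0.02,0.4],[0,0,0,0,0,0,0.3],[0,0,0,0,0,0,0.1],[0,0,0,0,0,0,-0.2],[0,0,0,0,0,0,-1],[0,0,0,0,0,0,-1],[0,0,0,0,0,0,-1],[0,0,0,0,0,0,-1]]]' 45
python3 - <<'E'
from h import *
delta([.4645,-.0515,.165])
E
```

```text
t: 3.6
tcp_pos: [0.4643, -0.0513, 0.1646]
orientation: [0.0, 0.978, 0.21, 0.0]
contact_force: [0.1, -0.7, 1.8]
opening: 0.0553
gripper_force: 45.0
tool delta in 0.1 m units [0.0014, 0.0028, -0.0037] tcp [0.4643, -0.0513, 0.1646] zaxis [0.0005, -0.0003, -1.0] F [ 0.1 -0.7  1.8] open 0.0553 q [-0.188  0.155  1.798 -0.     1.188  0.959] t 3.6
```

Gripped at 55.3 mm opening. Now I press in small steps.

```bash
python3 -m jog '[[[0,0,0,0,0,0.02,-1],[0,0,0,0,0,0.02,-1],[0,0,0,0,0,0.02,-1],[0,0,0,0,0,0,-1],[0,0,0,0,0,0,-1]]]' 45
```

```text
t: 4.1
tcp_pos: [0.4645, -0.0513, 0.1588]
orientation: [0.0, 0.978, 0.21, 0.001]
contact_force: [0.6, -1.9, 7.7]
opening: 0.0552
gripper_force: 45.0
```

```bash
python3 -m jog '[[[0,0,0,0,0,0.01,-1],[0,0,0,0,0,0.005,-1],[0,0,0,0,0,0,-1],[0,0,0,0,0,0,-1]]]' 50
```

```text
t: 4.5
tcp_pos: [0.4646, -0.0513, 0.1575]
orientation: [0.0, 0.978, 0.21, 0.001]
contact_force: [0.8, -2.7, 8.0]
opening: 0.055
gripper_force: 50.0
```

```bash
python3 -m jog '[[[0,0,0,0,0,0.01,-1],[0,0,0,0,0,0.005,-1],[0,0,0,0,0,0,-1],[0,0,0,0,0,0,-1]]]' 55
```

```text
t: 4.9
tcp_pos: [0.465, -0.0515, 0.1571]
orientation: [0.001, 0.978, 0.21, 0.001]
contact_force: [-2.6, -4.2, 20.5]
opening: 0.0549
gripper_force: 55.0
```

Against the rigid stop at about 20 N. I ease off slightly and start the twist, which is negative about the downward tool z.

```bash
python3 -m jog '[[[0,0,0,0,0,-0.003,-1],[0,0,-0.02,0,0,0,-1],[0,0,-0.03,0,0,0,-1],[0,0,-0.03,0,0,0,-1],[0,0,-0.03,0,0,0,-1],[0,0,-0.03,0,0,0,-1],[0,0,-0.02,0,0,0,-1],[0,0,0,0,0,0,-1]]]' 55
python3 - <<'E'
from h import *
delta([.465,-.0515,.157]);print(sense()["wrist_torque"])
p,W=cloud("scene");cv2.imwrite("pics/s2.png",cv2.resize(p[180:380,250:450],None,fx=3,fy=3))
E
```

```text
t: 5.7
tcp_pos: [0.4651, -0.0514, 0.1571]
orientation: [0.001, 0.894, 0.448, 0.001]
contact_force: [1.1, -2.2, 14.1]
opening: 0.0548
gripper_force: 55.0
tool delta in 0.1 m units [-0.0018, -0.0, 0.0007] tcp [0.4651, -0.0514, 0.1571] zaxis [0.0033, -0.0005, -1.0] F [ 1.1 -2.2 14.1] open 0.0548 q [-0.188  0.164  1.807  0.     1.167  0.454] t 5.7
[-0.34694071 -0.15855194  0.17672528]
```

View pics/s2.png

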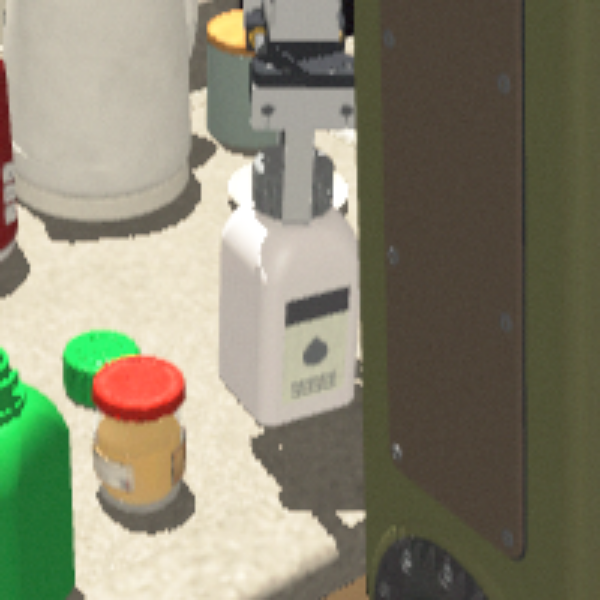

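In the crop, with the cap turned 0.5 rad, the bottle at (290,310) stands as before with its label unturned, so it did not follow the twist. I continue to about 1.06 rad.

```bash
python3 -m jog '[[[0,0,-0.025,0,0,0,-1],[0,0,-0.03,0,0,0,-1],[0,0,-0.03,0,0,0,-1],[0,0,-0.03,0,0,0,-1],[0,0,-0.03,0,0,0,-1],[0,0,-0.03,0,0,0,-1],[0,0,0,0,0,0,-1],[0,0,0,0,0,0,-1]]]' 55
python3 - <<'E'
from h import *
delta([.465,-.0515,.157]);print(sense()["wrist_torque"])
E
```

```text
t: 6.55
tcp_pos: [0.4652, -0.0514, 0.1571]
orientation: [0.001, 0.74, 0.673, 0.001]
contact_force: [2.0, -1.8, 14.2]
opening: 0.0546
gripper_force: 55.0
tool delta in 0.1 m units [-0.0011, -0.0017, 0.0014] tcp [0.4652, -0.0514, 0.1571] zaxis [0.0034, -0.0007, -1.0] F [ 2.  -1.8 14.2] open 0.0546 q [-0.188  0.164  1.806 -0.     1.167 -0.094] t 6.55
[-0.44561027 -0.16519693  0.13942507]
```

```bash
python3 -m jog '[[[0,0,0,0,0,-0.03,-1],[0,0,0,0,0,-0.03,-1],[0,0,0,0,0,-0.03,-1],[0,0,0,0,0,-0.03,-1],[0,0,0,0,0,-0.03,-1],[0,0,0,0,0,0,-1]]]' 55
```

```text
t: 7.15
tcp_pos: [0.4641, -0.0511, 0.1708]
orientation: [-0.0, 0.74, 0.673, -0.0]
contact_force: [1.3, -1.3, 1.1]
opening: 0.0549
gripper_force: 55.0
```

There is no bottle weight on the tool, so the cap is free. I lift it to about 60 mm above the rim.

```bash
python3 -m jog '[[[0,0,0,0,0,-0.05,-1],[0,0,0,0,0,-0.1,-1],[0,0,0,0,0,-0.1,-1],[0,0,0,0,0,-0.12,-1],[0,0,0,0,0,-0.12,-1],[0,0,0,0,0,-0.12,-1],[0,0,0,0,0,-0.1,-1],[0,0,0,0,0,-0.04,-1],[0,0,0,0,0,0,-1],[0,0,0,0,0,0,-1],[0,0,0,0,0,0,-1]]]' 55
python3 - <<'E'
from h import *
p,W=cloud("scene");cv2.imwrite("pics/s3.png",cv2.resize(p[160:360,250:450],None,fx=3,fy=3))
P=top(W,(.464,-.051),.04,.172,.19);print("rim",len(P),P.size and mid(P), P.size and P[:,2].max())
for q in("descaler_bottle","descaler_cap","honey_jar"):print(q,[(rnd(r["point"]),r["conf"]) for r in spot_in("scene",q)])
p,W=cloud("wrist");J=top(W,(.435,.1),.05,.07,.11);print("jar",len(J),J.size and mid(J))
delta([.465,-.0515,.245])
E
```

```text
t: 8.25
tcp_pos: [0.4639, -0.0511, 0.2452]
orientation: [-0.0, 0.74, 0.673, -0.0]
contact_force: [0.5, -0.3, -0.4]
opening: 0.055
gripper_force: 55.0
rim 146 ([0.4622, -0.0487], 22.4) 0.18159450452993187
descaler_bottle [([0.4303, -0.0318, 0.0998], 0.93), ([0.3733, 0.2544, 0.1043], 0.57)]
descaler_cap [([0.5502, 0.0666, 0.0286], 0.64), ([0.4587, -0.0273, 0.2737], 0.6)]
honey_jar [([0.4163, 0.1178, 0.0634], 0.97)]
jar 5251 ([0.4348, 0.1019], 30.5)
tool delta in 0.1 m units [-0.0024, 0.0098, 0.0056] tcp [0.464, -0.0512, 0.2456] zaxis [-0.0004, 0.0, -1.0] F [-0.3 -0.6 -0.5] open 0.055 q [-0.188  0.082  1.686 -0.     1.374 -0.094] t 8.5
```

View pics/s3.png

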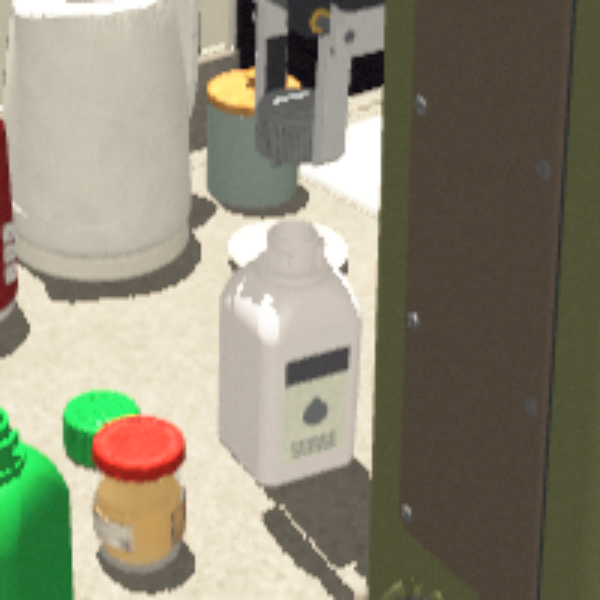

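The crop shows the cap held at (288,125) above the open neck at (295,240), with the bottle and jar unmoved. The cap's tilt is unclear from this angle, so I measure it with the depth picture.

```bash
python3 - <<'E'
from h import *
p,W=cloud("wrist");cv2.imwrite("pics/w4.png",p)
P=top(W,(.464,-.051),.024,.255,.3)
print(len(P))
if len(P)>100:
    z=np.median(P[:,2]);P=P[abs(P[:,2]-z)<.012]
    for _ in range(5):
        A=np.c_[P[:,:2]-[.464,-.051],np.ones(len(P))];c=np.linalg.lstsq(A,P[:,2],rcond=None)[0];e=P[:,2]-A@c;P=P[abs(e)<max(.0015,2*e.std())]
    print("plane slope,z",c,len(P),mid(P))
p,W=cloud("scene");P=top(W,(.464,-.051),.04,.235,.285);G=P;print("scene",len(P),rnd(P.min(0)),rnd(P.max(0)))
E
```

```text
10169
plane slope,z [ 0.0086653  -0.00091015  0.27904791] 9995 ([0.464, -0.051], 24.0)
scene 633 [0.4241, -0.0696, 0.243] [0.5032, -0.0201, 0.2849]
```

View pics/w4.png

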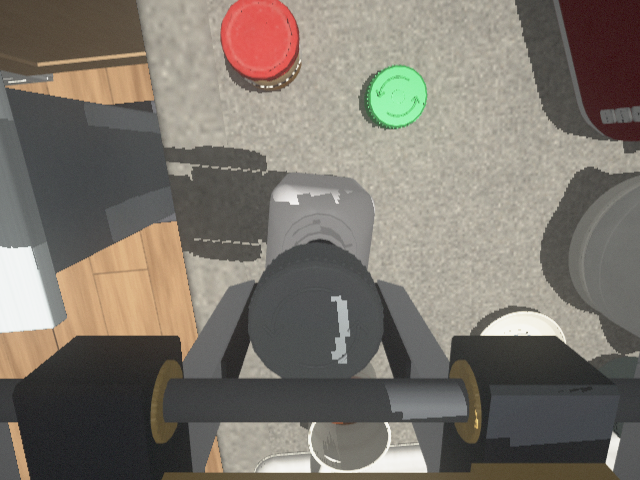

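The wrist view shows the cap flat between the fingers at (316,312). Its tilt is under 1°, its top is at z 0.279 (underside about 0.247, 66 mm above the rim), and it sits over the bottle. I hand the job in.

```bash
python3 -c "
from rig import *
print(close_job())"
```

```text
the job is handed in; nothing more can be done
None
```

The descaler is open, and the job is handed in with the cap gripped level about 66 mm above the open neck; the bottle and honey jar measured unmoved, the mug was not re-measured, and no verdict came back.

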